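# Fit a fresh dust filter to the inverter

### The arm

A 6-joint arm with a two-finger parallel gripper is mounted at the origin on the work surface. World frame = base frame: x ahead of the robot, y to its left, z up, the work surface at z = 0. Lengths are in m, angles in degrees, forces in N, time in s.
With the tool pointing down it reaches from about 0.3 to 0.875 m from the base axis. Payload 4.2 kg.
Tool frame: the origin (TCP) lies on the mounting face of the last link; the fingertips stand 173 mm ahead of it and the grasp point (between the pads) lies 155 mm ahead of it; z points along the fingers, y is the line along which they close (so a half turn about z gives the same grasp; the last joint's range is limited). The gripper opens to 85 mm and grips with 20 to 120 N. Pads are 22 mm wide; open, the fingers measure 114 mm over their backs; the gripper's body (76 mm by 85 mm) begins 54 mm behind the grasp point. The pads swing forward as they close: fully open they stand 13 mm farther back than shut.
Start: joints at [-65.776, 18.312, 89.639, -0, 72.044, -1.146], TCP at [0.246, -0.52, 0.405] pointing down, gripper open.
Joint ranges: [-177.97, 177.97], [-48.28, 115.42], [12.27, 149.76], [-77.06, 257.06], [2.81, 150.46], [-146.56, 146.56]. Speed limits (degrees/s): [147.25, 147.25, 180, 180, 180, 180].

### API

Orientations are given as a 3x3 rotation matrix whose columns are the frame's x, y, z axes.
In Python, from workcell import sense, eyes, close_job, spotter gives the robot as it stands.
- The arm moves only by the shell command python3 -m jog 'ROWS' [FORCE]. ROWS is JSON, a list of rows, each a list of 3 entries, a list of its own where there are three numbers: the opening, from 0 (shut) to 1 (fully open), then the shift along the tool's x, y, z in units of 40 mm (1.0 is 40 mm), then the turn about the tool's z in units of 5 degrees (1.0 is 5 degrees). A call has 1 to 12 rows; each row is the pose to reach, as a shift and turn from the pose commanded when the call began, along the tool's axes at that moment; what a row does not reach only later rows make up. A row lasts 1/12 s, in which the tool goes at most 41.7 mm and 7.16 degrees, less where a joint would pass 70% of its speed; a pose out of reach is approached as far as the arm can. A call with a gripper value outside its range is refused whole. The fingers move at their own pace and stop on an object; FORCE is the grip in N (left out, the last holds). Time passes only in rows, so rows that repeat a pose let the fingers close. It gives the time, the measured TCP pose, the force, the opening and the grip force at its end, in the units of the state.
- sense(): the state, without advancing time (a new reading comes with each control period).
- eyes.capture(name): name is "scene" or "top" or "wrist"; returns a dict with "pixels" (384x512x3 uint8, blue, green, red), "z_map" (384x512 float32, m along the optical axis (not along the pixel's ray), 0 where there is no reading), "fx", "fy", "cx", "cy" (pixels), "k1" (the pictures are not rectified: a ray, as slopes to the right and down, at radius r is drawn at 1 + k1 r^2 times it, then the intrinsics apply), "rvec" (rotation vector, rad) and "tvec" (3), from world to camera coordinates, as OpenCV has them. Camera axes: x right, y down, z forward; pixel columns grow to the right and rows downward; lengths in m; the calibration is good to about 2 mm. A picture is of the moment at which its call begins.
- close_job(): hands the job in; it is judged then, once.
Trained networks look in a picture, given as the dict that the camera call returned (one of the last four; its "shot" number tells which), for a name from the list of things; names that differ only in an ending like _2 or _b are one class to them, and where a whole thing is asked for, a point or a joint stands for the part that bears it (a point fixed in the world has none). Each returns a list of dicts, best first, with "conf" (0 to 1); they miss things now and then, are a little off and sometimes report something else, mostly with a low value. They report only what shows in the picture. A call takes as long as a camera call. They do not tell look-alikes from the thing itself.
- spotter.look_for(name, picture): "pixel" ([row, column] in pixels, amid what is visible of it).
- spotter.cut_out(name, picture): "region" (384x512 bool, what is visible of it) and "pixel" ([row, column] in pixels, amid what is visible of it).
- spotter.pinpoint(name, picture): "pixel" ([row, column] in pixels: a listed point, or the origin of a listed thing).
The state is a dict: "t": time; "joints": joint angles; "joint_velocities": joint speeds; "effort": joint torques, N m; "position": TCP position; "tool_rot": TCP orientation; "wrist_force": force on the tool from outside, world axes, zero at the start; "wrist_torque": the same for the moment, N m; "width": opening from 0.0 (shut) to 1.0 (fully open); "finger_force": force on a finger pad.
Only numpy, scipy, OpenCV 4.12 (cv2) and the standard library are available. Lean on these libraries where they do the work, as an engineer would, in place of code of your own. Each camera call takes 0.05 s, during which the arm holds its last target. There are 200 camera calls.

### The job

Take the fresh yellow-framed filter cassette out of the rack, lay it flat on the black rubber mat with its handle up and let go of it. Then pick it up by its handle, hook its thin tongue under the yellow lip of the blue inverter's filter pocket while the other end is still raised, and swing it down until it sits fully home and flat in the pocket. Finally fold the red-tipped steel hold-down lever right over onto it, leaving the used grey cassette, the white pump bottle and the orange meter alone.

Things in the scene. Friction and masses are not known exactly. Their poses are not given: they have to be found in the camera images.
- fresh: Fresh filter cassette, yellow frame, white filter, 0.17 to 0.35 kg: a slab 140 mm (x) by 100 (y) by 16 thick (z). Origin: centre of the underside. Starts on its long edge in a rack slot: y up, top edge 108 mm above the table, z (handle side) level, away from the robot, tongue (-x) to the robot's right.
- handle (a point): Centre of the cassette's black block handle, which stands on the upper face over the origin: 44 mm (x) by 20 (y) by 34 tall (z 16 to 50 from the underside); this point is at z 33. Axes of fresh.
- tongue (a point): Middle of the lower edge at the tongue's tip: x -70, y 0, z 0 mm in fresh, same axes. The tongue runs from x -70 to -54, is 96 mm wide and only 6 thick (z 0 to 6); the 16 mm thick frame runs from x -54 to +70.
- used: Used cassette, same shape as the fresh one but grey frame and brown filter, standing in the other slot of the rack. Same origin and axes as fresh. Leave it there.
- rack: Fixed light-wood rack, base 150 (x) by 160 (y) mm, 8 thick. Origin: under its centre on the table. Two slots along its y at x = -40 and x = +40 mm, 20 mm wide, with floors 8 mm above the table and side walls up to 44 mm above the table; end stops up to 24 mm. Which cassette is in which slot varies.
- mat: Fixed black rubber mat, 170 (x) by 190 (y) by 4 mm thick. Origin: under its centre on the table.
- inverter: Fixed blue inverter box, 200 (x) by 150 (y) mm, top at about 76 mm, open filter pocket in its top. Origin: under the pocket's centre on the table; its -x side (with the lip) faces the robot, within a turn of 0.3 rad.
- pocket (a point): Centre of the pocket's floor, 60 mm above the table, axes of the inverter (z up); a seated cassette's origin and axes coincide with it. Floor 144 mm long (x +-72), 106 wide (y +-53). The side walls rise 8 mm above the floor (16 mm beyond y +-60.5), the far (+x) wall 12 mm, the near (-x) wall 16 mm.
- lip (a point): Middle of the yellow lip's lower front edge: pocket x -62 mm, 11 mm above the pocket's floor. The lip is 110 mm wide (y), juts 10 mm from the near wall and is 5 thick. A cassette cannot drop in flat: tilt it about 0.25 to 0.3 rad, tongue end down, push the tongue under the lip to the near wall, then turn the far end down.
- lever (a joint): Hinge angle of the hold-down lever (rad): 0 = folded right over onto the seated cassette, grows as it opens, about 1.57 = upright, starts at 1.75 to 2.1 leaning away from the pocket (towards the inverter's +x). It stays where it is left; a push of about 2 to 3 N near its tip moves it.
- lever_hinge (a point): On the lever's hinge axis, mid-width: inverter x +84 mm, y 0, 81 mm above the table; the axis runs along the inverter's y. Folded, the lever lies towards the inverter's -x, its underside 2.5 mm above a seated cassette's frame.
- lever_tip (a point): Middle of the lever's free end, 46 mm from the hinge axis. The lever is a steel plate 30 mm wide, 5 thick, its outer 12 mm red.
- pump: White pump bottle, 64 mm across, 160 tall, standing; origin under its centre. Leave alone.
- meter: Orange multimeter lying flat, 130 by 75 by 32 mm (knob to 38); origin under its centre. Leave alone.
There are look-alikes about, which are no part of the job. Of the things that look like the fresh, the middle-sized one is meant. What is shaped like the inverter but pink is not meant.

How it is judged (in metres and radians):
On the way, in this order (a step that is already met when the one before it is completed fails the run):
1. the fresh cassette lies flat on the mat, handle up, let go and still (angle between fresh's own z axis and vertical below 0.08 rad and height (world z) of fresh below 0.009 m and horizontal distance between fresh and mat below 0.07 m and contact force between the fingers and fresh below 0.05 N and linear speed of fresh below 0.02 m/s), for 0.1 s.
2. its tongue is under the lip (3 mm or more) with the other end still raised (x of tongue in the frame of pocket between -0.076 and -0.065 m and z of tongue in the frame of pocket between -0.004 and 0.0065 m and angle between fresh's own z axis and vertical above 0.06 rad and angle between the x axis of fresh and the x axis of pocket, either way round below 0.5 rad).
3. the cassette is fully home and flat in the pocket, the lever not yet folded down (z of fresh in the frame of pocket between -0.003 and 0.003 m and horizontal distance between fresh and pocket below 0.006 m and angle between the z axis of fresh and the z axis of pocket, either way round below 0.03 rad and angle between the x axis of fresh and the x axis of pocket, either way round below 0.08 rad and x of tongue in the frame of pocket below -0.06 m and value of joint lever above 0.3 rad), for 0.1 s.
At the end, for the whole second after the job is handed in: Fresh cassette at rest in the pocket, tongue under the lip: within 6 mm sideways, 3 mm in height, flat to 0.03 rad, straight to 0.08 rad; lever within 0.1 rad of fully folded; used cassette within 40 mm of its start, pump bottle upright (0.3 rad) (z of fresh in the frame of pocket between -0.003 and 0.003 m and horizontal distance between fresh and pocket below 0.006 m and angle between the z axis of fresh and the z axis of pocket, either way round below 0.03 rad and angle between the x axis of fresh and the x axis of pocket, either way round below 0.08 rad and x of tongue in the frame of pocket below -0.06 m and value of joint lever below 0.1 rad and linear speed of fresh below 0.02 m/s and distance of used from where it was at the start of the episode below 0.04 m and angle between pump's own z axis and vertical below 0.3 rad); the robot touches nothing.
It fails at once if the used cassette is shifted by more than 40 mm (distance of used from where it was at the start of the episode above 0.04 m).
It fails at once if the pump bottle is shifted by more than 40 mm (distance of pump from where it was at the start of the episode above 0.04 m).
It fails at once if the meter is shifted by more than 40 mm (distance of meter from where it was at the start of the episode above 0.04 m).
It also fails if it takes over 64 s, if anything falls off the work surface, if the arm or the gripper's body presses on something with over 40 N, if the wrist force passes 120 N, or if a joint passes its speed limit or range.

## Working session

There is one attempt and no reset: what is moved stays moved. The work goes in short steps, Python scripts to look and compute and a shell command to move; the robot and the scene stay as the last step left them, time stands still between calls to the robot, and variables do not carry over. Pictures are saved under pics/ and viewed, at most 10 in all, crops included, and the job is handed in when it is done.

```bash
ls; mkdir -p pics
cat > h.py <<'E'
import numpy as np, cv2
from workcell import sense, eyes, close_job, spotter
def cam(p):
    K=np.array([[p["fx"],0,p["cx"]],[0,p["fy"],p["cy"]],[0,0,1.]])
    R=cv2.Rodrigues(np.array(p["rvec"],float))[0]; t=np.array(p["tvec"],float)
    return K,np.array([p["k1"],0,0,0,0.]),R,t
def rays(p,rc):
    K,d,R,t=cam(p); rc=np.asarray(rc,float).reshape(-1,2)
    u=cv2.undistortPoints(rc[:,::-1].reshape(-1,1,2).copy(),K,d).reshape(-1,2)
    return np.c_[u,np.ones(len(u))]@R, -R.T@t      # world dirs (unit cam z), origin
def at_z(p,rc,z):
    D,o=rays(p,rc); return o+D*((z-o[2])/D[:,2])[:,None]
def at_depth(p,rc):
    D,o=rays(p,rc); rc=np.round(np.asarray(rc)).astype(int).reshape(-1,2)
    return o+D*p["z_map"][rc[:,0],rc[:,1]][:,None]
def cloud(p,mask):
    rc=np.argwhere(mask&(p["z_map"]>0)); return at_depth(p,rc),rc
def proj(p,X):
    K,d,R,t=cam(p); return cv2.projectPoints(np.asarray(X,float).reshape(-1,1,3),cv2.Rodrigues(R)[0],t,K,d)[0].reshape(-1,2)[:,::-1]
def save(p,n,crop=None,s=1):
    im=p["pixels"]
    if crop: im=im[crop[0]:crop[1],crop[2]:crop[3]]
    cv2.imwrite("pics/"+n,cv2.resize(im,None,fx=s,fy=s,interpolation=cv2.INTER_CUBIC))
E
python3 - <<'E'
from h import *
np.set_printoptions(precision=3,suppress=True)
P={n:eyes.capture(n) for n in("scene","top")}
for n,p in P.items():
    print(n,"campos",rays(p,[[192,256]])[1])
    for k in("fresh","used","rack","mat","inverter","lever","pump","meter"):
        for r in spotter.look_for(k,p):
            if r["conf"]>.2: print(n,k,round(r["conf"],2),np.round(r["pixel"]),at_depth(p,[r["pixel"]])[0])
cv2.imwrite("pics/a.png",np.vstack([cv2.resize(P[n]["pixels"],(400,300)) for n in P]))
save(P["top"],"top.png",None,1.5);save(P["scene"],"scene.png",None,1.5)
E
```

```text
pics
scene campos [1.3   0.261 1.193]
scene fresh 0.83 [219. 332.] [0.526 0.276 0.075]
scene fresh 0.81 [218. 409.] [0.484 0.491 0.128]
scene fresh 0.61 [192. 348.] [0.367 0.304 0.028]
scene used 0.59 [237. 323.] [0.605 0.265 0.087]
scene rack 0.95 [250. 325.] [0.635 0.282 0.067]
scene rack 0.21 [220. 328.] [0.527 0.267 0.068]
scene mat 0.55 [219. 250.] [0.562 0.022 0.004]
scene inverter 0.94 [191. 174.] [ 0.575 -0.233  0.064]
scene inverter 0.8 [124. 152.] [ 0.32  -0.437  0.062]
scene inverter 0.29 [199. 159.] [ 0.621 -0.267  0.064]
scene lever 0.46 [127. 146.] [ 0.358 -0.436  0.082]
scene lever 0.44 [194. 172.] [ 0.583 -0.237  0.058]
scene lever 0.4 [201. 159.] [ 0.665 -0.235  0.124]
scene pump 0.95 [282. 255.] [0.818 0.122 0.11 ]
scene pump 0.49 [217. 331.] [0.527 0.272 0.088]
scene meter 0.91 [262. 189.] [ 0.785 -0.095  0.033]
top campos [0.277 0.021 1.589]
top fresh 0.96 [217. 123.] [0.435 0.488 0.1  ]
top fresh 0.7 [195. 180.] [0.517 0.273 0.106]
top fresh 0.5 [238. 171.] [0.356 0.308 0.077]
top fresh 0.41 [184. 315.] [ 0.562 -0.243  0.062]
top used 0.8 [174. 182.] [0.598 0.266 0.105]
top rack 0.87 [191. 188.] [0.536 0.249 0.067]
top mat 0.97 [189. 248.] [0.554 0.018 0.009]
top inverter 0.93 [186. 315.] [ 0.555 -0.241  0.063]
top lever 0.57 [162. 316.] [ 0.645 -0.248  0.081]
top lever 0.55 [233. 364.] [ 0.369 -0.418  0.085]
top pump 0.58 [159. 320.] [ 0.65  -0.257  0.109]
top pump 0.53 [125. 224.] [0.787 0.109 0.11 ]
top pump 0.28 [184. 315.] [ 0.56  -0.24   0.062]
top meter 0.77 [131. 278.] [ 0.789 -0.103  0.031]
```

View pics/scene.png

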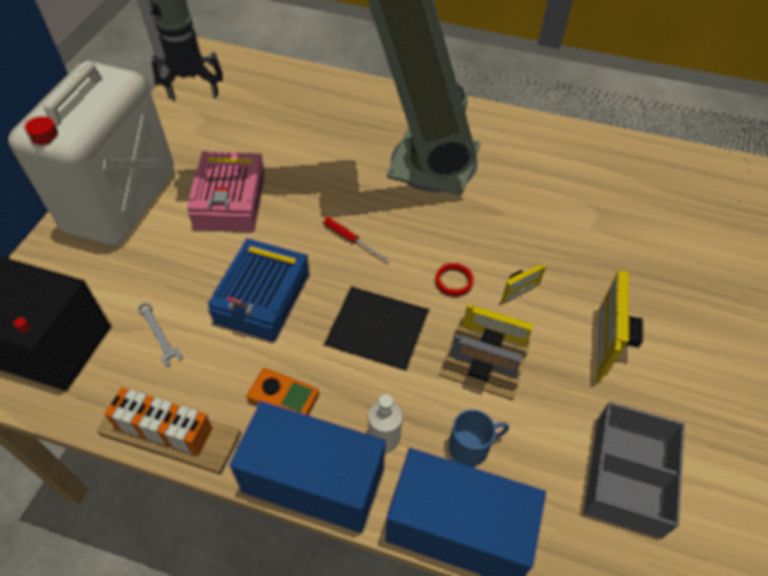

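View pics/top.png

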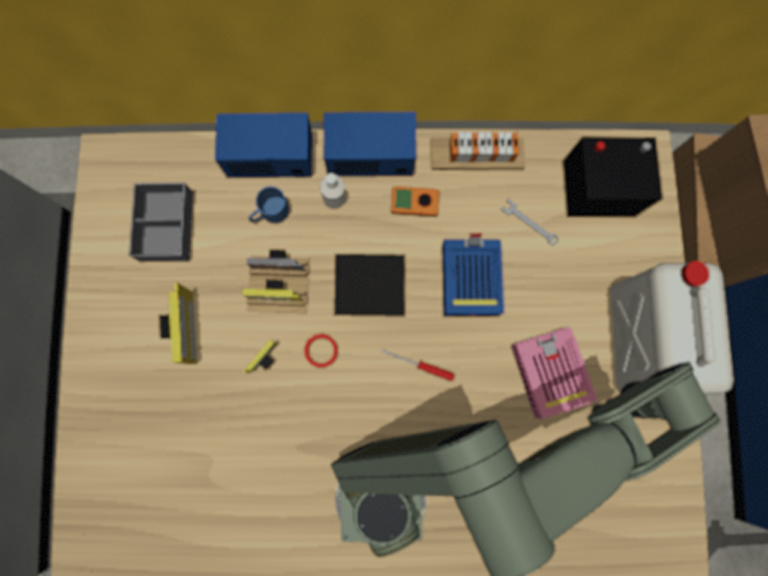

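The three fresh look-alikes in the top picture, [row, column] in native pixels, are large (217,123), middle in the rack (195,180) and small (238,171). The middle-sized one standing in the rack's near slot is the one meant. The blue inverter at (186,315) is the real one, and the pink one at (250,370) isn't.

Run:
```python
from h import *
np.set_printoptions(precision=4,suppress=True)
for n in("top","scene"):
    p=eyes.capture(n)
    im=cv2.cvtColor(p["pixels"],cv2.COLOR_BGR2HSV)
    yel=(im[...,0]>22)&(im[...,0]<36)&(im[...,1]>170)&(im[...,2]>90)
    X=np.zeros((384,512,3)); rc=np.argwhere(p["z_map"]>0); X[rc[:,0],rc[:,1]]=at_depth(p,rc)
    def box(a,b,c,d): return (X[...,0]>a)&(X[...,0]<b)&(X[...,1]>c)&(X[...,1]<d)
    def rect(m,lab):
        Q=X[m]; r=cv2.minAreaRect(Q[:,:2].astype(np.float32)); print(n,lab,len(Q),"c",np.array(r[0]),"sz",np.array(r[1]),"ang",round(r[2],2),"z",np.percentile(Q[:,2],[5,50,95]))
    rect(yel&box(.48,.56,.15,.38)&(X[...,2]>.09),"fresh top")
    rect(yel&box(.4,.6,-.4,-.1)&(X[...,2]>.05),"lip")
    blue=(im[...,0]>100)&(im[...,0]<125)&(im[...,1]>120)&box(.4,.7,-.4,-.1)
    rect(blue&(X[...,2]>.07),"inv top")
    rect(blue&(X[...,2]>.055)&(X[...,2]<.066),"floor")
    rect((im[...,2]<50)&box(.4,.7,-.1,.15)&(X[...,2]<.02)&(X[...,2]>0),"mat")
    red=((im[...,0]<8)|(im[...,0]>172))&(im[...,1]>150)&box(.58,.8,-.4,-.1)&(X[...,2]>.05)
    rect(red,"tip")
    for k in("fresh","handle","tongue","used","rack","mat","inverter","pocket","lip","lever_hinge","lever_tip"):
        zz=dict(fresh=.058,handle=.058,tongue=.058,used=.058,rack=0,mat=0,inverter=0,pocket=.06,lip=.071,lever_hinge=.081,lever_tip=.12)[k]
        for r in spotter.pinpoint(k,p):
            if r["conf"]>.3: print(n,k,round(r["conf"],2),np.round(r["pixel"]),at_z(p,[r["pixel"]],zz)[0])
    if n=="top": A=cv2.resize(p["pixels"][150:260,90:220],(520,440),interpolation=cv2.INTER_CUBIC)
cv2.imwrite("pics/crop.png",A)
```

```text
top fresh top 2 c [0.504  0.2113] sz [0.0109 0.    ] ang 91.57 z [0.105  0.1061 0.1073]Traceback (most recent call last):
  File "<stdin>", line 12, in <module>
  File "<stdin>", line 10, in rect
    return _quantile_unchecked(
        a, q, axis, out, overwrite_input, method, keepdims, weights)
    return _ureduce(a,
                    func=_quantile_ureduce_func,
    ...<5 lines>...
                    overwrite_input=overwrite_input,
                    method=method)
    r = func(a, **kwargs)
    result = _quantile(arr,
                       quantiles=q,
    ...<2 lines>...
                       out=out,
                       weights=wgt)
    slices_having_nans = np.isnan(arr[-1, ...])
                                  ~~~^^^^^^^^^
IndexError: index -1 is out of bounds for axis 0 with size 0
```

```bash
cat > m.py <<'E'
from h import *
import sys
np.set_printoptions(precision=4,suppress=True)
for n in("top","scene"):
    p=eyes.capture(n)
    im=cv2.cvtColor(p["pixels"],cv2.COLOR_BGR2HSV)
    yel=(im[...,0]>20)&(im[...,0]<38)&(im[...,1]>140)&(im[...,2]>60)
    X=np.zeros((384,512,3)); rc=np.argwhere(p["z_map"]>0); X[rc[:,0],rc[:,1]]=at_depth(p,rc)
    def box(a,b,c,d): return (X[...,0]>a)&(X[...,0]<b)&(X[...,1]>c)&(X[...,1]<d)
    def rect(m,lab):
        Q=X[m]
        if len(Q)<4: print(n,lab,len(Q)); return
        r=cv2.minAreaRect(Q[:,:2].astype(np.float32)); print(n,lab,len(Q),"c",np.array(r[0]),"sz",np.array(r[1]),"ang",round(r[2],2),"z",np.percentile(Q[:,2],[5,50,95]))
    rect(yel&box(.48,.56,.15,.38)&(X[...,2]>.09),"fresh top")
    rect(yel&box(.4,.6,-.4,-.1)&(X[...,2]>.05),"lip")
    blue=(im[...,0]>100)&(im[...,0]<125)&(im[...,1]>120)&box(.4,.7,-.4,-.1)
    rect(blue&(X[...,2]>.07),"inv top")
    rect(blue&(X[...,2]>.055)&(X[...,2]<.066),"floor")
    rect((im[...,2]<50)&box(.4,.7,-.1,.15)&(X[...,2]<.02)&(X[...,2]>0),"mat")
    red=((im[...,0]<8)|(im[...,0]>172))&(im[...,1]>150)&box(.58,.8,-.4,-.1)&(X[...,2]>.05)
    rect(red,"tip")
    for k in("fresh","handle","tongue","used","rack","mat","inverter","pocket","lip","lever_hinge","lever_tip"):
        zz=dict(fresh=.058,handle=.058,tongue=.058,used=.058,rack=0,mat=0,inverter=0,pocket=.06,lip=.071,lever_hinge=.081,lever_tip=.12)[k]
        for r in spotter.pinpoint(k,p):
            if r["conf"]>.3: print(n,k,round(r["conf"],2),np.round(r["pixel"]),at_z(p,[r["pixel"]],zz)[0])
    if n=="top": A=cv2.resize(p["pixels"][150:260,90:220],(520,440),interpolation=cv2.INTER_CUBIC); cv2.imwrite("pics/crop.png",A)
s=sense(); print(s["position"],s["tool_rot"],s["width"])
E
python3 m.py
```

```text
top fresh top 118 c [0.515  0.2702] sz [0.1352 0.0141] ang 85.74 z [0.103  0.1079 0.1127]
top lip 26 c [ 0.4959 -0.241 ] sz [0.0915 0.0079] ang 89.46 z [0.0583 0.0759 0.0832]
top inv top 564 c [ 0.5586 -0.2395] sz [0.143  0.1864] ang 89.44 z [0.0707 0.0749 0.0808]
top floor 809 c [ 0.5583 -0.2347] sz [0.1341 0.1889] ang 89.45 z [0.056  0.0606 0.0652]
top mat 1506 c [0.5539 0.0268] sz [0.1794 0.1566] ang 88.11 z [0.0006 0.0048 0.0104]
top tip 4 c [ 0.6576 -0.2445] sz [0.0006 0.0128] ang 8.05 z [0.1219 0.1232 0.1282]
top fresh 0.91 [200. 185.] [0.5032 0.2634 0.058 ]
top fresh 0.67 [217. 128.] [0.4391 0.479  0.058 ]
top fresh 0.62 [236. 171.] [0.3656 0.3121 0.058 ]
top handle 0.73 [243. 179.] [0.339  0.2822 0.058 ]
top handle 0.64 [216. 114.] [0.4455 0.5376 0.058 ]
top handle 0.55 [193. 183.] [0.5306 0.2697 0.058 ]
top tongue 0.91 [189. 122.] [0.5506 0.5083 0.058 ]
top tongue 0.69 [200. 203.] [0.5018 0.1908 0.058 ]
top tongue 0.67 [247. 163.] [0.3238 0.3413 0.058 ]
top used 0.7 [180. 183.] [0.5822 0.2727 0.058 ]
top rack 0.59 [190. 184.] [0.5552 0.2762 0.    ]
top mat 0.68 [191. 250.] [
[... 1662 characters left out ...]

scene inverter 0.82 [132. 154.] [ 0.3027 -0.4469  0.    ]
scene inverter 0.61 [197. 175.] [ 0.5558 -0.2498  0.    ]
scene pocket 0.86 [186. 170.] [ 0.5592 -0.2566  0.06  ]
scene pocket 0.63 [122. 151.] [ 0.3101 -0.4441  0.06  ]
scene lip 0.9 [172. 182.] [ 0.5008 -0.2387  0.071 ]
scene lip 0.84 [110. 155.] [ 0.2566 -0.4531  0.071 ]
scene lever_hinge 0.81 [202. 160.] [ 0.6393 -0.2515  0.081 ]
scene lever_hinge 0.56 [132. 145.] [ 0.3834 -0.4288  0.081 ]
scene lever_tip 0.66 [125. 148.] [ 0.3788 -0.4106  0.12  ]
scene lever_tip 0.37 [202. 157.] [ 0.6651 -0.2402  0.12  ]
[ 0.2464 -0.5195  0.4047] [[ 0.9036  0.4285  0.0001]
 [ 0.4285 -0.9036 -0.0001]
 [ 0.      0.0001 -1.    ]] 1.0017297739224438
```

View pics/crop.png

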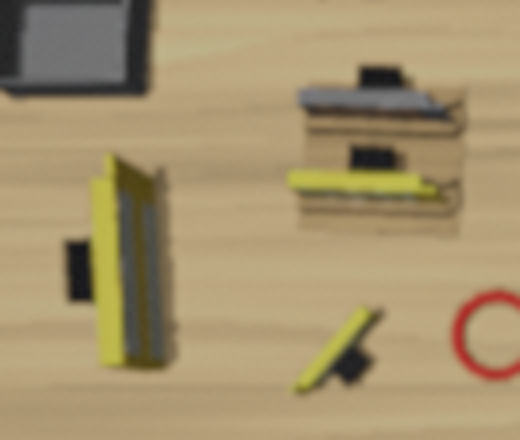

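The crop shows the middle-sized yellow cassette in the near rack slot at crop (365,183), handle pointing away and tongue to the right. I'm moving above it.

```bash
cat > go.py <<'E'
# usage: go.py x y z az_of_tool_y  -> shift units and turn units from the present pose
import sys; from h import *
x,y,z,az=map(float,sys.argv[1:5]); s=sense(); R=np.array(s["tool_rot"]); 
d=R.T@(np.array([x,y,z])-s["position"])/.04
a=np.degrees(np.arctan2(R[1,1],R[0,1])); t=-((az-a+90)%180-90)/5
print("t",round(s["t"],2),"pos",np.round(s["position"],4),"az",round(a,1),"w",round(s["width"],3),"F",np.round(s["wrist_force"],1),"j6",round(s["joints"][5],1),"shift",np.round(d,2),"turn",round(t,2))
E
python3 -m jog '[[0.5,[14.56,-14.97,1.1],-12.2],[0.5,[14.56,-14.97,1.1],-12.2],[0.5,[14.56,-14.97,1.1],-12.2],[0.5,[14.56,-14.97,1.1],-12.2],[0.5,[14.56,-14.97,1.1],-12.2],[0.5,[14.56,-14.97,1.1],-12.2],[0.5,[14.56,-14.97,1.1],-12.2],[0.5,[14.56,-14.97,1.1],-12.2],[0.5,[14.56,-14.97,1.1],-12.2],[0.5,[14.56,-14.97,1.1],-12.2],[0.5,[14.56,-14.97,1.1],-12.2],[0.5,[14.56,-14.97,1.1],-12.2]]' 40
python3 go.py 0.516 0.271 0.36 -3.5
```

```text
t: 3.15
position: [0.4076, -0.0449, 0.3787]
tool_rot: [[0.063, 0.998, 0.001], [0.998, -0.063, -0.0], [-0.0, 0.001, -1.0]]
wrist_force: [0.5, -1.1, 0.2]
width: 0.5
finger_force: 0.0
t 3.15 pos [ 0.4076 -0.0449  0.3787] az -3.6 w 0.5 F [ 0.5 -1.1  0.2] j6 -4.3 shift [8.05 2.2  0.47] turn -0.03
```

```bash
python3 -m jog '[[0.5,[8.05,2.2,0.5],0],[0.5,[8.05,2.2,0.5],0],[0.5,[8.05,2.2,0.5],0],[0.5,[8.05,2.2,0.5],0],[0.5,[8.05,2.2,0.5],0],[0.5,[8.05,2.2,0.5],0],[0.5,[8.05,2.2,0.5],0],[0.5,[8.05,2.2,0.5],0],[0.5,[8.05,2.2,0.5],0],[0.5,[8.05,2.2,0.5],0],[0.5,[8.05,2.2,0.5],0]]' >/dev/null
python3 go.py 0.516 0.271 0.252 -3.5
python3 - <<'E'
from h import *
np.set_printoptions(precision=4,suppress=True)
p=eyes.capture("wrist"); save(p,"w1.png",None,1.2)
print(rays(p,[[192,256]]))
im=cv2.cvtColor(p["pixels"],cv2.COLOR_BGR2HSV)
yel=(im[...,0]>20)&(im[...,0]<38)&(im[...,1]>140)&(im[...,2]>60)
Q,rc=cloud(p,yel); m=(Q[:,2]>.1)&(Q[:,2]<.118)&(Q[:,0]>.47)&(Q[:,0]<.56); Q=Q[m]
r=cv2.minAreaRect(Q[:,:2].astype(np.float32)); print(len(Q),r,np.percentile(Q[:,2],[5,50,95]),Q.min(0),Q.max(0))
E
```

```text
t 4.07 pos [0.5155 0.2686 0.358 ] az -3.6 w 0.5 F [-0.5 -0.1  0.2] j6 30.0 shift [0.07 0.01 2.65] turn -0.02
(array([[-0.0178, -0.2711, -0.9624]]), array([0.5177, 0.3346, 0.3283]))
3072 ((0.5143771171569824, 0.2711127996444702), (0.14045216143131256, 0.016952427104115486), 86.99884033203125) [0.1071 0.1091 0.1102] [0.5038 0.2012 0.1025] [0.5256 0.341  0.1114]
```

View pics/w1.png

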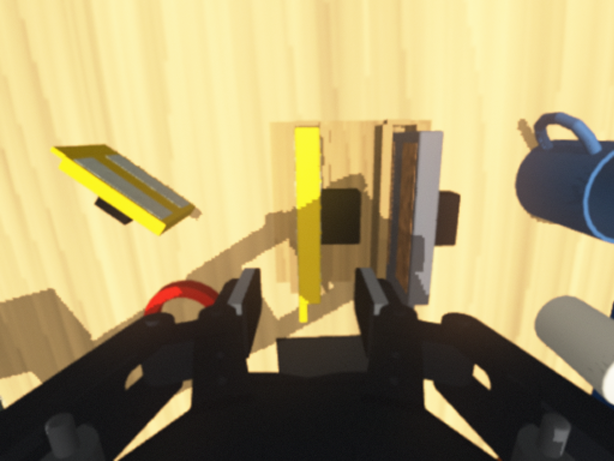

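```bash
python3 -m jog '[[0.45,[0.06,-0.02,1],0],[0.45,[0.06,-0.02,2],0],[0.45,[0.06,-0.02,2.65],0],[0.45,[0.06,-0.02,2.65],0],[0,[0.06,-0.02,2.65],0],[0,[0.06,-0.02,2.65],0],[0,[0.06,-0.02,2.65],0],[0,[0.06,-0.02,2.65],0],[0,[0.06,-0.02,2.65],0],[0,[0.06,-0.02,2.65],0]]' 50
python3 go.py 0.613 0.025 0.36 0
```

```text
t: 4.95
position: [0.5157, 0.2712, 0.2545]
tool_rot: [[0.063, 0.998, 0.003], [0.998, -0.063, 0.001], [0.001, 0.003, -1.0]]
wrist_force: [-0.6, -1.6, 7.3]
width: 0.174
finger_force: 54.6
t 4.95 pos [0.5157 0.2712 0.2545] az -3.6 w 0.174 F [-0.6 -1.6  7.3] j6 30.3 shift [-5.99  2.83 -2.63] turn -0.72
```

```bash
python3 -m jog '[[0,[0,0,-0.5],0],[0,[0,0,-1.3],0],[0,[0,0,-2.2],0],[0,[0,0,-3.2],0],[0,[-1,0.5,-3.5],0],[0,[-2,1,-3.5],-0.3],[0,[-3,1.5,-3.5],-0.6],[0,[-4,1.9,-3.5],-0.7],[0,[-5,2.3,-3.5],-0.7],[0,[-5.7,2.65,-3.5],-0.7],[0,[-5.99,2.8,-3.5],-0.7],[0,[-5.99,2.8,-3.5],-0.7]]'
python3 go.py 0.613 0.025 0.251 0
python3 - <<'E'
from h import *
np.set_printoptions(precision=4,suppress=True)
p=eyes.capture("wrist"); save(p,"w2.png",None,1.2)
im=cv2.cvtColor(p["pixels"],cv2.COLOR_BGR2HSV)
Q,rc=cloud(p,(im[...,2]<60))
m=(Q[:,2]<.012)&(Q[:,0]<.66)&(Q[:,0]>.45)&(abs(Q[:,1]-.03)<.12); print(Q[m].min(0),Q[m].max(0))
E
```

```text
t: 5.95
position: [0.6128, 0.0215, 0.3921]
tool_rot: [[0.007, 1.0, 0.001], [1.0, -0.007, -0.001], [-0.001, 0.001, -1.0]]
wrist_force: [-0.5, -0.6, -2.2]
width: 0.174
finger_force: 53.3
t 5.95 pos [0.6128 0.0215 0.3921] az -0.4 w 0.174 F [-0.5 -0.6 -2.2] j6 1.4 shift [0.09 0.   3.53] turn -0.08
[ 0.4665 -0.071   0.0022] [0.5832 0.1181 0.0083]
```

View pics/w2.png

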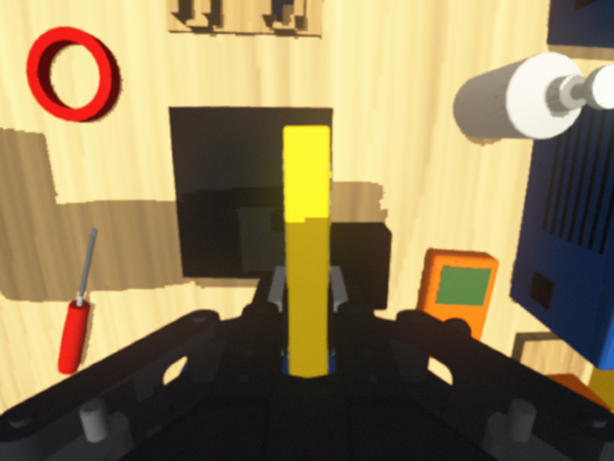

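```bash
python3 -m jog '[[0,[0.06,-0.1,1],0],[0,[0.06,-0.1,2],0],[0,[0.06,-0.1,2.8],0],[0,[0.06,-0.1,3.3],0],[0,[0.06,-0.1,3.45],0],[0,[0.06,-0.1,3.52],0],[0,[0.06,-0.1,3.54],0],[0,[0.06,-0.1,3.54],0]]'
python3 go.py 0.613 0.025 0.251 0
```

```text
t: 6.67
position: [0.6083, 0.0281, 0.2523]
tool_rot: [[0.002, 1.0, 0.003], [1.0, -0.002, 0.0], [0.0, 0.003, -1.0]]
wrist_force: [-0.2, 0.2, -2.5]
width: 0.175
finger_force: 53.3
t 6.67 pos [0.6083 0.0281 0.2523] az -0.1 w 0.175 F [-0.2  0.2 -2.5] j6 1.6 shift [-0.08  0.12  0.03] turn -0.02
```

```bash
python3 -m jog '[[0,[0,0,0.05],0],[0,[0,0,0.05],0]]'; python3 -m jog '[[0,[0,0,0.04],0],[0,[0,0,0.04],0]]'
```

```text
t: 6.83
position: [0.6084, 0.0275, 0.2505]
tool_rot: [[0.002, 1.0, 0.004], [1.0, -0.002, 0.0], [0.0, 0.004, -1.0]]
wrist_force: [-0.2, 0.2, 1.6]
width: 0.181
finger_force: 53.9
t: 7.0
position: [0.6085, 0.0275, 0.2505]
tool_rot: [[0.003, 1.0, 0.005], [1.0, -0.003, 0.0], [0.0, 0.005, -1.0]]
wrist_force: [-1.8, 0.8, 10.0]
width: 0.175
finger_force: 55.3
```

```bash
python3 -m jog '[[0.25,[0,0,0],0],[0.4,[0,0,0],0],[0.5,[0,0,0],0],[0.5,[0,0,0],0],[0.5,[0,0,0],0],[0.5,[0,0,0],0]]'
python3 - <<'E'
from h import *
np.set_printoptions(precision=4,suppress=True)
p=eyes.capture("wrist"); save(p,"w3.png",None,1.2)
im=cv2.cvtColor(p["pixels"],cv2.COLOR_BGR2HSV)
yel=(im[...,0]>20)&(im[...,0]<38)&(im[...,1]>140)&(im[...,2]>60)
Q,rc=cloud(p,yel); Q=Q[(Q[:,2]>.08)&(Q[:,0]>.5)]
r=cv2.minAreaRect(Q[:,:2].astype(np.float32)); print(len(Q),r,np.percentile(Q[:,2],[5,50,95]),Q.min(0),Q.max(0))
E
```

```text
t: 7.5
position: [0.6077, 0.0274, 0.247]
tool_rot: [[0.002, 1.0, -0.0], [1.0, -0.002, -0.0], [-0.0, -0.0, -1.0]]
wrist_force: [-0.3, -0.1, -0.3]
width: 0.497
finger_force: 0.0
7850 ((0.6081662178039551, 0.04882100597023964), (0.01726495660841465, 0.09760493040084839), 0.34396907687187195) [0.104  0.1051 0.1061] [0.5994 0.     0.0981] [0.6169 0.0976 0.1502]
```

```bash
python3 -m jog '[[0.6,[0,-0.25,-0.1],0],[0.6,[0,-0.5,-0.1],0],[0.6,[0,-0.8,-0.1],0],[0.6,[0,-1.1,-0.1],0],[0.6,[0,-1.35,-0.1],0],[0.6,[0,-1.35,-0.9],0],[0.6,[0,-1.35,-1.9],0],[0.6,[0,-1.35,-2.5],0],[0.6,[0,-1.35,-2.5],0],[0.6,[0,-1.35,-2.5],0]]'
python3 - <<'E'
from h import *
np.set_printoptions(precision=4,suppress=True)
p=eyes.capture("wrist"); save(p,"w3.png",None,1.2)
im=cv2.cvtColor(p["pixels"],cv2.COLOR_BGR2HSV)
yel=(im[...,0]>20)&(im[...,0]<38)&(im[...,1]>140)&(im[...,2]>60)
Q,rc=cloud(p,yel); Q=Q[(Q[:,0]>.4)&(Q[:,2]<.15)]
r=cv2.minAreaRect(Q[:,:2].astype(np.float32)); print(len(Q),r,np.percentile(Q[:,2],[5,50,95]),Q.min(0),Q.max(0))
E
```

```text
t: 8.38
position: [0.5532, 0.0276, 0.3488]
tool_rot: [[0.002, 1.0, 0.003], [1.0, -0.002, 0.0], [0.0, 0.003, -1.0]]
wrist_force: [-1.3, 0.4, -0.4]
width: 0.598
finger_force: 0.0
5022 ((0.6510394215583801, 0.008952848613262177), (0.15913458168506622, 0.33786675333976746), 80.27114868164062) [0.0051 0.0209 0.0229] [ 0.4937 -0.0915  0.0035] [0.8083 0.0987 0.0578]
```

View pics/w3.png

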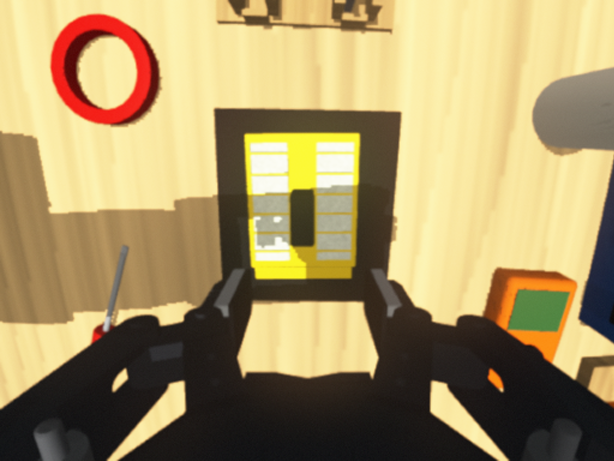

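The cassette lies flat on the mat, handle up at px (302,218), tongue edge at the bottom (row ~275, robot's right). Next I locate the handle and the slab.

```bash
python3 - <<'E'
from h import *
np.set_printoptions(precision=4,suppress=True)
p=eyes.capture("wrist")
X,rc=cloud(p,np.ones((384,512),bool))
C=p["pixels"][rc[:,0],rc[:,1]]
b=(X[:,0]>.48)&(X[:,0]<.62)&(abs(X[:,1]-.028)<.09)
h=b&(X[:,2]>.049)&(X[:,2]<.06)&(C.max(1)<90); r=cv2.minAreaRect(X[h][:,:2].astype(np.float32)); print("handle",h.sum(),r,X[h].min(0),X[h].max(0))
hsv=cv2.cvtColor(p["pixels"],cv2.COLOR_BGR2HSV)[rc[:,0],rc[:,1]]
f=b&(X[:,2]>.0155)&(X[:,2]<.026); r=cv2.minAreaRect(X[f][:,:2].astype(np.float32)); print("frame",f.sum(),r,X[f].min(0),X[f].max(0))
y=b&(X[:,2]>.0065)&(X[:,2]<.014)&(hsv[:,1]>140)&(hsv[:,0]>20)&(hsv[:,0]<38); print("tongue",y.sum(),X[y].min(0),X[y].max(0))
for n in("handle","fresh","tongue"): print(n,[(round(r["conf"],2),at_z(p,[r["pixel"]],dict(handle=.037,fresh=.004,tongue=.004)[n])[0]) for r in spotter.pinpoint(n,p) if r["conf"]>.3])
E
python3 go.py .5536 .028 .23 0
```

```text
handle 813 ((0.5479578971862793, 0.02850959636271), (0.017865903675556183, 0.042737096548080444), 0.16162143647670746) [0.5391 0.0071 0.0492] [0.5569 0.0499 0.057 ]
frame 9253 ((0.5481911301612854, 0.03561926633119583), (0.1004837155342102, 0.12367593497037888), 0.07334751635789871) [ 0.4979 -0.0262  0.0186] [0.5985 0.0974 0.0247]
tongue 805 [ 0.4951 -0.0453  0.0065] [0.5998 0.0985 0.0131]
handle [(0.88, array([0.5463, 0.0248, 0.037 ]))]
fresh [(0.79, array([0.5515, 0.0279, 0.004 ]))]
tongue [(0.95, array([ 0.5493, -0.0422,  0.004 ]))]
t 8.63 pos [0.5532 0.0276 0.3457] az -0.1 w 0.595 F [-0.5  0.5  0.3] j6 1.8 shift [0.01 0.02 2.89] turn -0.03
```

```bash
python3 -m jog '[[0.45,[0.01,-0.13,0.9],0],[0.45,[0.01,-0.13,1.9],0],[0.45,[0.01,-0.13,2.9],0],[0.45,[0.01,-0.13,3.4],0],[0.45,[0.01,-0.13,3.57],0],[0.45,[0.01,-0.13,3.57],0],[0,[0.01,-0.13,3.57],0],[0,[0.01,-0.13,3.57],0],[0,[0.01,-0.13,3.57],0],[0,[0.01,-0.13,3.57],0],[0,[0.01,-0.13,3.57],0],[0,[0.01,-0.13,3.57],0]]' 25
python3 go.py .41 -.24 .40 -89.5
```

```text
t: 9.63
position: [0.5489, 0.028, 0.2057]
tool_rot: [[0.002, 1.0, 0.002], [1.0, -0.002, 0.0], [0.0, 0.002, -1.0]]
wrist_force: [-1.3, 0.9, 5.0]
width: 0.23
finger_force: 28.6
t 9.63 pos [0.5489 0.028  0.2057] az -0.1 w 0.23 F [-1.3  0.9  5. ] j6 1.9 shift [-6.71 -3.45 -4.87] turn 17.87
```

```bash
python3 -m jog '[[0,[0,0,-0.8],0],[0,[0,0,-1.7],0],[0,[0,-0.5,-2.6],1.4],[0,[-0.5,-1,-3.1],2.8],[0,[-1.2,-1.5,-3.1],4.2],[0,[-2,-2,-3.1],5.6],[0,[-2.8,-2.5,-3.1],7],[0,[-3.6,-3,-3.1],8.4],[0,[-4.4,-3.45,-3.1],9.8],[0,[-5.2,-3.45,-3.1],11.2],[0,[-6,-3.45,-3.1],12.6],[0,[-6.7,-3.45,-3.1],14]]'
python3 go.py .41 -.24 .32 -89.5
```

```text
t: 10.63
position: [0.409, -0.2414, 0.3285]
tool_rot: [[0.943, 0.333, 0.0], [0.333, -0.943, -0.0], [0.0, 0.001, -1.0]]
wrist_force: [0.8, 0.0, -2.0]
width: 0.226
finger_force: 27.5
t 10.63 pos [ 0.409  -0.2414  0.3285] az -70.5 w 0.226 F [ 0.8  0.  -2. ] j6 38.6 shift [ 0.03 -0.03  0.21] turn 3.79
```

```bash
python3 -m jog '[[0,[0,0,0],1.4],[0,[0,0,0],2.8],[0,[0,0,0],3.8],[0,[0,0,0],3.8],[0,[0,0,0],3.8]]' >/dev/null
python3 go.py .41 -.24 .32 -89.5
cat > inv.py <<'E'
from h import *
np.set_printoptions(precision=4,suppress=True)
import sys
p=eyes.capture("wrist"); save(p,sys.argv[1],None,1.2)
X,rc=cloud(p,np.ones((384,512),bool))
hsv=cv2.cvtColor(p["pixels"],cv2.COLOR_BGR2HSV)[rc[:,0],rc[:,1]]
yel=(hsv[:,1]>140)&(hsv[:,0]>20)&(hsv[:,0]<38)
b=(X[:,0]>.44)&(X[:,0]<.7)&(abs(X[:,1]+.24)<.12)
l=b&yel&(X[:,2]>.066)&(X[:,2]<.082)
if l.sum()>10: print("lip",l.sum(),cv2.minAreaRect(X[l][:,:2].astype(np.float32)),X[l].min(0),X[l].max(0))
t=b&(hsv[:,0]>100)&(hsv[:,0]<125)&(hsv[:,1]>120)&(X[:,2]>.071)&(X[:,2]<.08)
if t.sum()>10: print("top",t.sum(),cv2.minAreaRect(X[t][:,:2].astype(np.float32)),X[t].min(0),X[t].max(0))
f=b&(hsv[:,0]>100)&(hsv[:,0]<125)&(hsv[:,1]>120)&(X[:,2]>.057)&(X[:,2]<.064)
if f.sum()>10: print("floor",f.sum(),cv2.minAreaRect(X[f][:,:2].astype(np.float32)),X[f].min(0),X[f].max(0))
c=yel&(X[:,2]>.09)
if c.sum()>30:
    Y=X[c]; 
    for _ in range(4):
        A=np.c_[Y[:,:2],np.ones(len(Y))]; s=np.linalg.lstsq(A,Y[:,2],rcond=None)[0]; e=abs(A@s-Y[:,2]); Y=Y[e<max(.003,2*np.median(e))]
    print("cass plane",len(Y),s,Y.min(0),Y.max(0))
for n in("pocket","lip","lever_hinge","lever_tip","tongue"): print(n,[(round(r["conf"],2),at_z(p,[r["pixel"]],dict(pocket=.06,lip=.071,lever_hinge=.081,lever_tip=.125,tongue=.06)[n])[0]) for r in spotter.pinpoint(n,p) if r["conf"]>.3])
E
python3 inv.py w4.png
```

```text
t 11.05 pos [ 0.4097 -0.2396  0.3282] az -89.0 w 0.229 F [-0.1 -0.1 -2.4] j6 57.3 shift [0.01 0.01 0.21] turn 0.1
lip 1879 ((0.4878690540790558, -0.24438145756721497), (0.018337799236178398, 0.10928086191415787), 1.4676942825317383) [ 0.4774 -0.2989  0.0749] [ 0.4957 -0.1897  0.0795]
top 4811 ((0.5114737749099731, -0.2443978488445282), (0.14815275371074677, 0.09400241822004318), 89.29590606689453) [ 0.4637 -0.3186  0.071 ] [ 0.5578 -0.1699  0.0796]
floor 8123 ((0.5298752188682556, -0.24450960755348206), (0.10724101215600967, 0.06423606723546982), 89.59782409667969) [ 0.4974 -0.2982  0.058 ] [ 0.5616 -0.1907  0.0639]
cass plane 9313 [-0.004   0.0006  0.1457] [ 0.3534 -0.2892  0.1416] [ 0.4779 -0.1884  0.1469]
pocket [(0.96, array([ 0.5586, -0.2452,  0.06  ])), (0.57, array([ 0.3062, -0.4476,  0.06  ]))]
lip [(0.6, array([ 0.4943, -0.2432,  0.071 ]))]
lever_hinge [(0.76, array([ 0.3881, -0.4212,  0.081 ]))]
lever_tip [(0.95, array([ 0.3699, -0.396 ,  0.125 ]))]
tongue [(0.77, array([ 0.2849, -0.2437,  0.06  ])), (0.45, array([ 0.5404, -0.2415,  0.06  ]))]
```

View pics/w4.png

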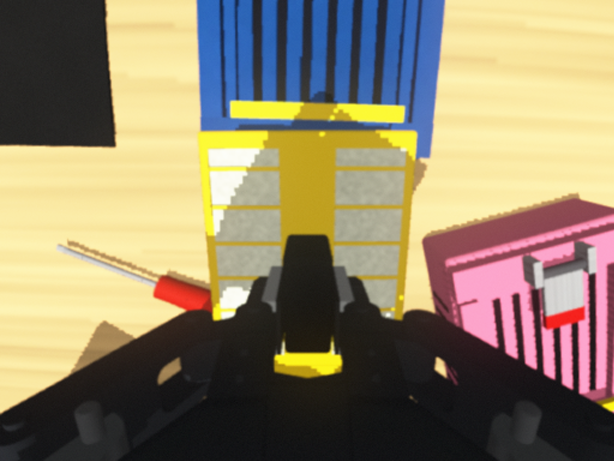

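```bash
python3 -m jog '[[0,[0,0.12,0.6],0.3],[0,[0,0.12,1.0],0.3],[0,[0,0.12,1.2],0.3],[0,[0,0.12,1.28],0.3],[0,[0,0.12,1.36],0.3],[0,[0,0.12,1.44],0.3],[0,[0,0.12,1.52],0.3],[0,[0,0.12,1.58],0.3],[0,[0,0.12,1.58],0.3],[0,[0,0.12,1.58],0.3]]'
python3 inv.py w5.png
```

```text
t: 12.18
position: [0.4091, -0.2444, 0.2663]
tool_rot: [[1.0, -0.01, -0.002], [-0.01, -1.0, -0.0], [-0.002, 0.0, -1.0]]
wrist_force: [-5.6, 0.7, 3.9]
width: 0.229
finger_force: 29.8
lip 3807 ((0.48998093605041504, -0.2429046630859375), (0.02940593659877777, 0.11254831403493881), 10.474761962890625) [ 0.4653 -0.2994  0.0748] [ 0.4958 -0.1892  0.0796]
top 8336 ((0.49856463074684143, -0.2442910075187683), (0.14952316880226135, 0.06996399164199829), 89.42818450927734) [ 0.4629 -0.3189  0.071 ] [ 0.534  -0.1693  0.0798]
floor 9138 ((0.5176206231117249, -0.2443617433309555), (0.10762344300746918, 0.03925429284572601), 89.2810287475586) [ 0.4977 -0.2984  0.0582] [ 0.5379 -0.1904  0.0639]
cass plane 6123 [ 0.1589 -0.0013  0.0195] [ 0.4437 -0.2947  0.0909] [ 0.4798 -0.1952  0.0974]
pocket [(0.77, array([ 0.3098, -0.4453,  0.06  ]))]
lip [(0.69, array([ 0.4956, -0.2425,  0.071 ]))]
lever_hinge []
lever_tip []
tongue [(0.76, array([ 0.3481, -0.2453,  0.06  ]))]
```

```bash
python3 -m jog '[[0,[0,0,0.06],0],[0,[0,0,0.12],0],[0,[0,0,0.16],0],[0,[0,0,0.16],0],[0,[0,0,0.16],0]]'
cat > cas.py <<'E'
from h import *
np.set_printoptions(precision=4,suppress=True)
# plane of the held cassette's upper frame (in front of / over everything between fingers and far edge)
import sys; zlo=float(sys.argv[1])
p=eyes.capture("wrist")
X,rc=cloud(p,np.ones((384,512),bool)); s=sense(); P=np.array(s["position"])
hsv=cv2.cvtColor(p["pixels"],cv2.COLOR_BGR2HSV)[rc[:,0],rc[:,1]]
yel=(hsv[:,1]>140)&(hsv[:,0]>20)&(hsv[:,0]<38)
c=yel&(X[:,2]>zlo)&(X[:,0]>P[0]-.08)&(X[:,0]<P[0]+.09)&(abs(X[:,1]-P[1])<.06)
Y=X[c]
for _ in range(8):
    A=np.c_[Y[:,:2],np.ones(len(Y))]; k=np.linalg.lstsq(A,Y[:,2],rcond=None)[0]; e=abs(A@k-Y[:,2]); Y=Y[e<max(.0015,2.5*np.median(e))]
th=np.arctan(k[0]); xm=np.percentile(Y[:,0],99.7); m=Y[Y[:,0]>xm-.01]; yc=(np.percentile(Y[:,1],.5)+np.percentile(Y[:,1],99.5))/2
F=np.array([xm,k@[xm,yc,1]])
c,sn=np.cos(th),np.sin(th); T=F-.14*np.array([c,sn])-.016*np.array([-sn,c])
r=cv2.minAreaRect(Y[:,:2].astype(np.float32))
print("n",len(Y),"tilt",round(th,3),"roll",round(k[1],4),"far top edge",F,"tongue xz",T,"yc",round(yc,4),"rect",r,"TCP",P,"F",np.round(s["wrist_force"],1))
print("TCP-T",P[[0,2]]-T)
E
python3 cas.py .08
```

```text
t: 12.9
position: [0.4081, -0.2444, 0.2599]
tool_rot: [[1.0, -0.009, -0.006], [-0.009, -1.0, 0.0], [-0.006, -0.0, -1.0]]
wrist_force: [-12.9, -1.3, 6.8]
width: 0.224
finger_force: 31.6
n 9616 tilt 0.282 roll -0.0035 far top edge [0.4777 0.0978] tongue xz [0.3477 0.0434] yc -0.2448 rect ((0.4468724727630615, -0.24490070343017578), (0.09972225874662399, 0.062310319393873215), 89.63353729248047) TCP [ 0.4081 -0.2444  0.2599] F [-11.2  -1.4   7.2]
TCP-T [0.0604 0.2164]
```

```bash
python3 -m jog '[[0,[0,0,-0.8],0],[0,[0,0,-1.7],0],[0,[0.8,0,-1.8],0],[0,[1.7,0,-1.8],0],[0,[2.6,0,-1.8],0],[0,[3.4,0,-1.8],0],[0,[3.8,0,-1.8],0],[0,[3.8,0,-1.8],0],[0,[3.8,0,-1.8],0]]'
python3 cas.py .1; python3 inv.py w6.png
```

```text
t: 13.7
position: [0.5626, -0.2459, 0.3308]
tool_rot: [[1.0, -0.01, -0.0], [-0.01, -1.0, -0.0], [-0.0, 0.0, -1.0]]
wrist_force: [-0.2, -0.1, -3.2]
width: 0.228
finger_force: 30.1
n 10405 tilt 0.284 roll -0.0027 far top edge [0.6331 0.1687] tongue xz [0.5032 0.1142] yc -0.2463 rect ((0.5887890458106995, -0.24624548852443695), (0.09994423389434814, 0.08930199593305588), 89.69165802001953) TCP [ 0.5617 -0.246   0.3308] F [ 0.  -0.4 -2.1]
TCP-T [0.0585 0.2166]
top 2362 ((0.5600133538246155, -0.24453675746917725), (0.14750561118125916, 0.19060233235359192), 89.55415344238281) [ 0.4649 -0.319   0.071 ] [ 0.6557 -0.171   0.0787]
floor 411 ((0.6582649946212769, -0.24502521753311157), (0.14565575122833252, 0.003383795963600278), 89.46395111083984) [ 0.6559 -0.3178  0.0591] [ 0.6604 -0.1722  0.063 ]
cass plane 10761 [ 0.2871 -0.0028 -0.0136] [ 0.5451 -0.2964  0.1438] [ 0.6329 -0.1964  0.1695]
pocket []
lip []
lever_hinge [(0.6, array([ 0.6423, -0.2461,  0.081 ]))]
lever_tip [(0.66, array([ 0.6595, -0.2457,  0.125 ]))]
tongue []
```

View pics/w6.png

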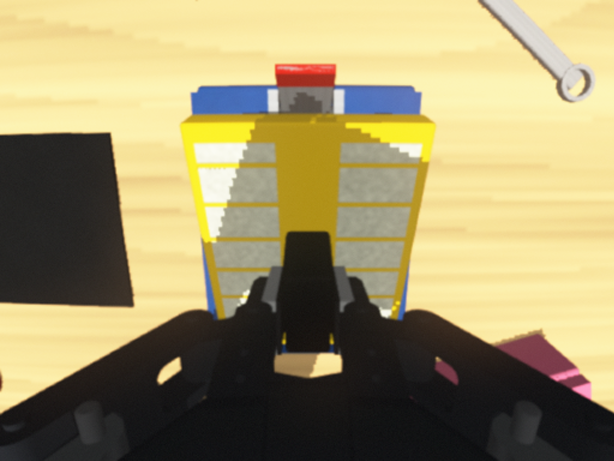

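```bash
python3 -m jog '[[0,[-0.05,-0.04,0.4],0],[0,[-0.05,-0.04,0.8],0],[0,[-0.05,-0.04,1.1],0],[0,[-0.05,-0.04,1.25],0],[0,[-0.05,-0.04,1.28],0],[0,[-0.05,-0.04,1.28],0],[0,[-0.05,-0.04,1.28],0]]'
python3 cas.py .085
```

```text
t: 14.63
position: [0.5602, -0.2447, 0.2805]
tool_rot: [[1.0, -0.011, 0.002], [-0.011, -1.0, -0.001], [0.002, 0.001, -1.0]]
wrist_force: [0.3, -0.1, -2.2]
width: 0.226
finger_force: 30.1
n 9980 tilt 0.284 roll -0.0039 far top edge [0.6311 0.1185] tongue xz [0.5012 0.0639] yc -0.2453 rect ((0.5886290669441223, -0.24528822302818298), (0.0996529757976532, 0.08549050241708755), 89.62512969970703) TCP [ 0.5603 -0.2447  0.2806] F [-0.  -0.1 -2.3]
TCP-T [0.0591 0.2167]
```

```bash
python3 -m jog '[[0,[0,0,0.05],0],[0,[0,0,0.08],0],[0,[0,0,0.08],0]]'; python3 -m jog '[[0,[0,0,0.04],0],[0,[0,0,0.06],0],[0,[0,0,0.06],0]]'
python3 cas.py .085
```

```text
t: 14.93
position: [0.5608, -0.2447, 0.2779]
tool_rot: [[1.0, -0.011, 0.004], [-0.011, -1.0, -0.001], [0.004, 0.001, -1.0]]
wrist_force: [2.4, 0.3, 3.7]
width: 0.227
finger_force: 31.0
t: 15.18
position: [0.5617, -0.2447, 0.2763]
tool_rot: [[1.0, -0.011, 0.008], [-0.011, -1.0, -0.002], [0.008, 0.002, -1.0]]
wrist_force: [4.5, 1.9, 6.2]
width: 0.231
finger_force: 31.4
n 9647 tilt 0.246 roll -0.0029 far top edge [0.6332 0.1118] tongue xz [0.5012 0.0622] yc -0.2455 rect ((0.5974875688552856, -0.24526900053024292), (0.09961926937103271, 0.07209127396345139), 89.04312896728516) TCP [ 0.5617 -0.2447  0.2763] F [5.2 1.2 6.3]
TCP-T [0.0604 0.2141]
```

```bash
python3 -m jog '[[0,[-0.08,0,-0.03],0],[0,[-0.16,0,-0.03],0],[0,[-0.24,0,-0.03],0],[0,[-0.3,0,-0.03],0],[0,[-0.34,0,-0.03],0],[0,[-0.34,0,-0.03],0]]'
python3 cas.py .085
```

```text
t: 15.73
position: [0.5473, -0.2446, 0.2764]
tool_rot: [[1.0, -0.011, 0.006], [-0.011, -1.0, -0.001], [0.006, 0.001, -1.0]]
wrist_force: [6.8, -0.6, 3.2]
width: 0.23
finger_force: 31.0
n 9823 tilt 0.247 roll -0.0023 far top edge [0.6185 0.112 ] tongue xz [0.4866 0.0622] yc -0.2452 rect ((0.5809025764465332, -0.24504728615283966), (0.09975804388523102, 0.07568611204624176), 89.66014862060547) TCP [ 0.5473 -0.2446  0.2764] F [7.6 1.1 5.1]
TCP-T [0.0607 0.2141]
```

```bash
python3 -m jog '[[0,[0.045,0,0.05],0],[0,[0.09,0,0.11],0],[0,[0.13,0,0.16],0],[0,[0.17,0,0.2],0],[0,[0.21,0,0.26],0],[0,[0.25,0,0.31],0],[0,[0.25,0,0.31],0]]'
python3 cas.py .07
```

```text
t: 16.37
position: [0.557, -0.2447, 0.2633]
tool_rot: [[1.0, -0.011, 0.002], [-0.011, -1.0, -0.001], [0.002, 0.001, -1.0]]
wrist_force: [4.2, -0.4, 4.5]
width: 0.228
finger_force: 31.5
n 8779 tilt 0.055 roll -0.0007 far top edge [0.6251 0.086 ] tongue xz [0.4862 0.0624] yc -0.2453 rect ((0.5792070031166077, -0.2451888918876648), (0.09953564405441284, 0.09204642474651337), 89.76066589355469) TCP [ 0.5568 -0.2447  0.2633] F [ 4.4 -1.3  4.1]
TCP-T [0.0706 0.2009]
```

```bash
python3 -m jog '[[0,[0.03,0,0.05],0],[0,[0.06,0,0.1],0],[0,[0.07,0,0.13],0],[0,[0.07,0,0.15],0],[0,[0.07,0,0.15],0]]'
python3 cas.py .07
```

```text
t: 16.83
position: [0.5593, -0.2447, 0.2586]
tool_rot: [[1.0, -0.011, 0.002], [-0.011, -1.0, -0.001], [0.002, 0.001, -1.0]]
wrist_force: [1.7, 0.2, 12.7]
width: 0.228
finger_force: 32.6
n 8343 tilt -0.011 roll -0.0002 far top edge [0.6255 0.0771] tongue xz [0.4854 0.0626] yc -0.2452 rect ((0.5812487006187439, -0.24505622684955597), (0.09976951777935028, 0.08836084604263306), 89.38005065917969) TCP [ 0.5593 -0.2447  0.2586] F [ 2.3  0.5 12.6]
TCP-T [0.074 0.196]
```

```bash
python3 -m jog '[[0.2,[0,0,0],0],[0.4,[0,0,0],0],[0.5,[0,0,0],0],[0.5,[0,0,0],0],[0.5,[0,0,-0.5],0],[0.5,[0,0,-1.3],0],[0.5,[0,0,-2],0],[0.3,[0.5,0,-2],0],[0,[1,0,-2],0],[0,[1,0,-2],0]]'
python3 cas.py .07; python3 inv.py w7.png; python3 go.py .70 -.2455 .273 -90.6
```

```text
t: 17.72
position: [0.6012, -0.245, 0.3364]
tool_rot: [[1.0, -0.01, 0.002], [-0.01, -1.0, -0.0], [0.002, 0.0, -1.0]]
wrist_force: [-0.1, -1.1, 0.6]
width: 0.083
finger_force: 0.0
n 3430 tilt -0.003 roll 0.0006 far top edge [0.626  0.0771] tongue xz [0.4859 0.0615] yc -0.245 rect ((0.5787690281867981, -0.24493271112442017), (0.09925730526447296, 0.09424792975187302), 89.35377502441406) TCP [ 0.5997 -0.2448  0.3357] F [-1.6  0.7 -0.2]
TCP-T [0.1138 0.2741]
lip 4061 ((0.5560386180877686, -0.24468152225017548), (0.09980778396129608, 0.13976958394050598), 89.32984161376953) [ 0.4861 -0.2951  0.0664] [ 0.6265 -0.1945  0.0817]
top 4746 ((0.5648632645606995, -0.24484315514564514), (0.1471426635980606, 0.18171517550945282), 89.61901092529297) [ 0.474  -0.3185  0.071 ] [ 0.6562 -0.1714  0.0791]
floor 442 ((0.6420769691467285, -0.24511337280273438), (0.14424148201942444, 0.035364944487810135), 89.13488006591797) [ 0.6252 -0.3175  0.0588] [ 0.6607 -0.1732  0.0629]
cass plane 36 [ 0.6929  0.3724 -0.1131] [ 0.5868 -0.2662  0.1996] [ 0.6052 -0.2422  0.211 ]
pocket []
lip [(0.7, array([ 0.4928, -0.2436,  0.071 ]))]
lever_hinge [(0.8, array([ 0.6423, -0.2465,  0.081 ]))]
lever_tip [(0.96, array([ 0.6595, -0.2468,  0.125 ]))]
tongue [(0.57, array([ 0.4853, -0.2458,  0.06  ]))]
t 18.07 pos [ 0.5985 -0.245   0.3365] az -90.6 w 0.001 F [ 0.9 -0.1 -0. ] j6 67.4 shift [ 2.54 -0.02  1.58] turn -0.01
```

View pics/w7.png

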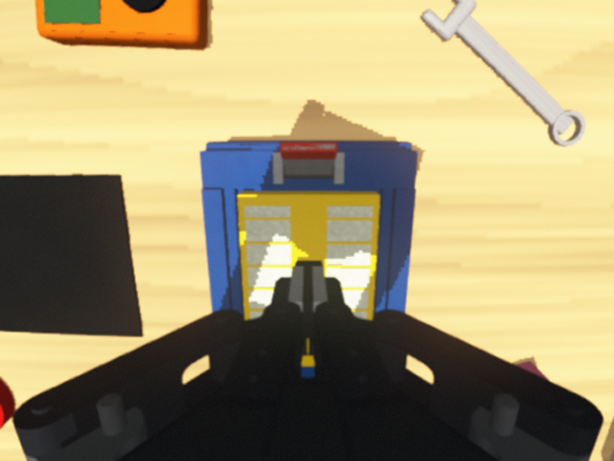

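```bash
python3 -m jog '[[0,[0.9,0,0],0],[0,[1.8,0,0],0],[0,[2.6,0,0],0],[0,[2.6,0,0.1],0],[0,[2.6,0,0.9],0],[0,[2.6,0,1.6],0],[0,[2.6,0,1.6],0],[0,[2.2,0,1.6],0],[0,[1.8,0,1.6],0],[0,[1.4,0,1.6],0],[0,[1.1,0,1.6],0],[0,[1.1,0,1.6],0]]'
```

```text
t: 19.07
position: [0.6418, -0.2457, 0.2752]
tool_rot: [[1.0, -0.012, 0.002], [-0.012, -1.0, -0.001], [0.002, 0.001, -1.0]]
wrist_force: [0.0, -0.4, -0.2]
width: 0.003
finger_force: 0.0
```

```bash
python3 -m jog '[[0,[-0.4,0,0],0],[0,[-0.75,0,0],0],[0,[-0.85,0,0],0],[0,[-0.85,0,0.2],0],[0,[-0.85,0,0.35],0],[0,[-0.85,0,0.45],0],[0,[-0.85,0,0.45],0]]'
```

```text
t: 19.65
position: [0.6093, -0.2453, 0.2566]
tool_rot: [[1.0, -0.011, -0.001], [-0.011, -1.0, -0.001], [-0.001, 0.001, -1.0]]
wrist_force: [-5.2, 0.8, 14.9]
width: 0.002
finger_force: 7.6
```

```bash
python3 -m jog '[[0,[0,0,0.05],0],[0,[0,0,0.05],0]]'; python3 -m jog '[[0,[0,0,-0.6],0],[0,[0,0,-1.5],0],[0,[-0.6,0,-2.4],0],[0,[-1.4,0,-2.8],0],[0,[-1.4,0,-2.8],0],[0,[-1.4,0,-2.8],0]]'
python3 inv.py w8.png
python3 - <<'E'
from h import *
np.set_printoptions(precision=4,suppress=True)
p=eyes.capture("wrist"); X,rc=cloud(p,np.ones((384,512),bool)); hsv=cv2.cvtColor(p["pixels"],cv2.COLOR_BGR2HSV)[rc[:,0],rc[:,1]]
b=(X[:,0]>.585)&(X[:,0]<.65)&(abs(X[:,1]+.245)<.013)&(X[:,2]>.078)&(X[:,2]<.13); 
red=b&((hsv[:,0]<8)|(hsv[:,0]>172))&(hsv[:,1]>150); print("red",red.sum(),X[red].mean(0),X[red].min(0),X[red].max(0))
b=b&((hsv[:,1]<80)|red)&(X[:,0]<.632); A=np.c_[X[b][:,0],np.ones(b.sum())]; k=np.linalg.lstsq(A,X[b][:,2],rcond=None)[0]; print("lever slope",k,b.sum())
E
python3 cas.py .07
```

```text
t: 19.82
position: [0.6092, -0.2453, 0.2563]
tool_rot: [[1.0, -0.01, -0.0], [-0.01, -1.0, -0.001], [-0.0, 0.001, -1.0]]
wrist_force: [-8.0, 1.5, 21.3]
width: -0.001
finger_force: 11.5
t: 20.32
position: [0.5529, -0.2445, 0.3655]
tool_rot: [[1.0, -0.012, 0.002], [-0.012, -1.0, -0.001], [0.002, 0.001, -1.0]]
wrist_force: [1.0, -0.2, -0.2]
width: 0.004
finger_force: 0.0
lip 4044 ((0.5551456212997437, -0.24557998776435852), (0.11110243201255798, 0.14020785689353943), 89.37389373779297) [ 0.4844 -0.3004  0.066 ] [ 0.6256 -0.1893  0.0813]
top 7084 ((0.559898853302002, -0.24459534883499146), (0.14761850237846375, 0.19148464500904083), 89.35369873046875) [ 0.4636 -0.3194  0.071 ] [ 0.6561 -0.171   0.0797]
floor 447 ((0.6434085965156555, -0.24497774243354797), (0.14473433792591095, 0.031974900513887405), 89.32325744628906) [ 0.6269 -0.3175  0.059 ] [ 0.6602 -0.1728  0.064 ]
cass plane 167 [ 0.4255 -2.1436 -0.6346] [ 0.5343 -0.2584  0.0905] [ 0.5774 -0.2349  0.2204]
pocket []
lip []
lever_hinge [(0.97, array([ 0.6443, -0.2455,  0.081 ]))]
lever_tip [(0.81, array([ 0.6006, -0.2443,  0.125 ]))]
tongue [(0.51, array([ 0.6436, -0.2467,  0.06  ]))]
red 360 [ 0.6014 -0.2449  0.0847] [ 0.5959 -0.2578  0.0822] [ 0.6064 -0.232   0.0876]
lever slope [0.     0.0846] 1229
n 3512 tilt 0.0 roll 0.0002 far top edge [0.6255 0.0772] tongue xz [0.4855 0.0612] yc -0.2441 rect ((0.5550241470336914, -0.24460984766483307), (0.10943103581666946, 0.1403980553150177), 89.40047454833984) TCP [ 0.5538 -0.2444  0.3637] F [-0.2 -0.1 -1.1]
TCP-T [0.0683 0.3025]
```

View pics/w8.png

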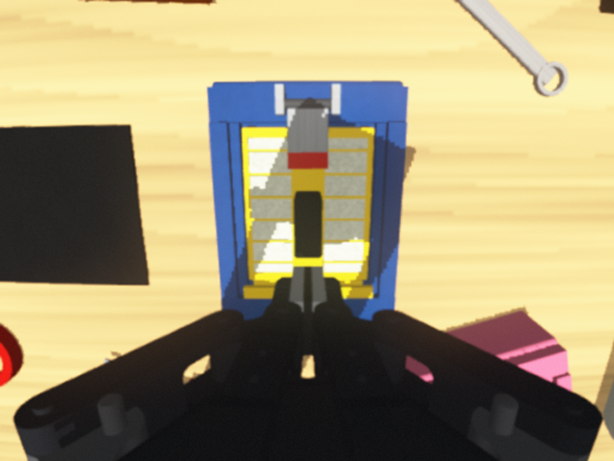

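The lever lies flat (red tip at px (308,160), slope 0), the cassette is level in the pocket with its tongue under the lip, and the gripper is clear. I'm handing the job in.

```bash
python3 -c "
from workcell import close_job
print(close_job())"
```

```text
the job is handed in; nothing more can be done
None
```

I handed the job in after about 20 s of robot time: my last measurements show the fresh cassette flat in the blue inverter's pocket, its tongue under the lip and the lever folded flat onto it. I didn't go near the used cassette, pump bottle or meter; the hand-in returned no verdict.

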